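# Load, latch and switch on the bread warmer

## Robot

A 6-joint arm with a two-finger parallel gripper is mounted at the origin on the work surface. World frame = base frame: x ahead of the robot, y to its left, z up, the work surface at z = 0. Lengths are in m, angles in rad, forces in N, time in s.
With the tool pointing down it reaches from about 0.35 to 0.775 m from the base axis. Payload 5.5 kg.
Tool frame: the origin (TCP) lies at the very end of the fingers, on their centre line; the grasp point (between the pads) lies 19 mm behind it (env.grip_point_offset is the distance from the TCP to the grasp point, in m); z points along the fingers, y is the line along which they close (so a half turn about z gives the same grasp; the last joint's range is limited). The gripper opens to 85 mm and grips with 20 to 120 N. Pads are 22 mm wide; open, the fingers measure 114 mm over their backs; the gripper's body (76 mm by 85 mm) begins 54 mm behind the grasp point. The pads swing forward as they close: fully open they stand 13 mm farther back than shut.
Start: joints at [1.061, 0.313, 0.046, 1.304, 0, 1.431], TCP at [0.208, 0.536, 0.231] pointing down, gripper open.
Joint ranges: [-2.76, 2.76], [-0.86, 1.69], [-1.03, 1.26], [-2.2, 2.34], [-1.47, 1.5], [-3.14, 3.14]. Speed limits (rad/s): [2.57, 2.57, 3.14, 3.14, 3.14, 3.14].

## Interface

Orientations are given as a unit quaternion [w, x, y, z].
In Python, from workcell import sensors, imaging, workorder, env gives the robot as it stands.
- The arm moves only by the shell command python3 -m handwheel 'ROWS' [FORCE]. ROWS is JSON, a list of rows, each a list of 5 numbers: the shift along the tool's x, y, z in mm, then the turn about the tool's z in rad, then the opening, from 0 (shut) to 1 (fully open). A call has 1 to 8 rows; each row is the pose to reach, as a shift and turn from the pose commanded when the call began, along the tool's axes at that moment; what a row does not reach only later rows make up. A row lasts 1/10 s, in which the tool goes at most 50 mm and 8.59 degrees, less where a joint would pass 70% of its speed; a pose out of reach is approached as far as the arm can. A call with a gripper value outside its range is refused whole. The fingers move at their own pace and stop on an object; FORCE is the grip in N (left out, the last holds). Time passes only in rows, so rows that repeat a pose let the fingers close. It gives the time, the measured TCP pose, the force, the opening and the grip force at its end, in the units of the state.
- sensors.get_state(): the state, without advancing time (a new reading comes with each control period).
- imaging.read_camera(name): name is "scene" or "top"; returns a dict with "color" (400x640x3 uint8, blue, green, red), "z_map" (400x640 float32, m along the optical axis (not along the pixel's ray), 0 where there is no reading), "fx", "fy", "cx", "cy" (pixels), "k1" (the pictures are not rectified: a ray, as slopes to the right and down, at radius r is drawn at 1 + k1 r^2 times it, then the intrinsics apply), "xyz" and "rotation" of the camera in the world. Camera axes: x right, y down, z forward; pixel columns grow to the right and rows downward; lengths in m; the calibration is good to about 2 mm. A picture is of the moment at which its call begins.
- workorder.hand_in(): hands the job in; it is judged then, once.
The state is a dict: "clock": time; "joint_pos": joint angles; "qvel": joint speeds; "tau": joint torques, N m; "tcp_pos": TCP position; "orientation": TCP orientation; "wrist_force": force on the tool from outside, world axes, zero at the start; "ft_torque": the same for the moment, N m; "finger_gap": finger opening in m; "grip_force": force on a finger pad.
Only numpy, scipy, OpenCV 4.12 (cv2) and the standard library are available. Lean on these libraries where they do the work, as an engineer would, in place of code of your own. Each camera call takes 0.05 s, during which the arm holds its last target. There are 200 camera calls.

## Task

Get the bread warmer going: first take the crumb brush out of its chamber and lay it in the blue tray, then move all the bread rolls from the board into the chamber, and press the hinged lid down until its latch clicks and it is fully shut. Only then turn both heat knobs clockwise from off until each clicks into its on position, and leave the cup, mustard jar and oil bottle where they stand.

Things in the scene. Friction and masses are not known exactly. Their poses are not given: they have to be found in the camera images.
- warmer: Fixed table-top bread warmer; origin on the table under its chamber's centre. Chamber: open-topped steel box, inside 220 mm (x) by 190 mm (y), floor 20 mm and rim 70 mm above the table, walls 6 mm. Grey control deck on its -y side (y = -101 to -225 mm, top at 34 mm) carries two knobs at y = -175 mm. Lid hinged along the +y wall; dark latch post 34 mm wide, 66 mm high at the middle of the -y wall.
- warmer_in (a point): Centre of the chamber's inner floor, 20 mm above the table; axes as the warmer's.
- lid (a joint): Red lid, rad: 0 shut, 1.57 upright, 1.85 leaning back on its stop. Plate 232 mm wide, 202 mm from hinge to free edge, 12 mm thick, plus a black tab 60 mm wide reaching 28 mm farther. The stiff hinge holds it at any angle (about 4 N at the tab moves it). At about 0.09 it meets a sprung latch; about 7 N straight down on the tab pushes it past, and it then stays fully shut (below 0.025).
- lid_hinge (a point): On the hinge line, at its middle, at the lid's underside, 70 mm above the table and 101 mm from the chamber's centre. Axes of the lid: x along the hinge, -y from the hinge to the free edge, z out of the lid's outer face (up when shut).
- lid_tab (a point): Centre of the black tab's outer face, where to press: 214 mm from the hinge line and 12 mm above the lid's underside, in the lid's axes.
- knob_a (a joint): The heat knob nearer the robot. Black bar grip 53 mm long, 14 wide, on a disc of 28 mm radius. Rad, clockwise from above: 0 to 0.35 = off (at 0 bar along the warmer's x axis, white pointer at the white dot on its -x side), 1.2 = on (pointer at the orange dot); stop 1.35. It turns easily to 0.65, where a spring detent resists with up to 0.2 N m until 0.92, then snaps the knob on to about 1.2, where it stays.
- knob_b (a joint): The heat knob farther from the robot. Black bar grip 53 mm long, 14 wide, on a disc of 28 mm radius. Rad, clockwise from above: 0 to 0.35 = off (at 0 bar along the warmer's x axis, white pointer at the white dot on its -x side), 1.2 = on (pointer at the orange dot); stop 1.35. It turns easily to 0.65, where a spring detent resists with up to 0.2 N m until 0.92, then snaps the knob on to about 1.2, where it stays.
- knob_a_grip (a point): Point of the nearer knob on the knob's axis, 31 mm above its underside and 7 mm below the bar's top, the height to grip it; its x axis runs along the bar.
- knob_b_grip (a point): Point of the farther knob on the knob's axis, 31 mm above its underside and 7 mm below the bar's top, the height to grip it; its x axis runs along the bar.
- brush: Crumb brush, lying in the chamber at the start: 148 mm long along its x axis, wooden handle 22 mm wide and 22 mm high from x = -72 to +32 mm, black head 30 mm wide and 24 mm high from +30 to +75 mm. Origin at its underside; grip it across the handle near the origin. 80 g.
- tray: Fixed blue utensil tray, 200 mm (x) by 100 mm (y), walls 4 mm thick and 18 mm high; origin at the centre of its underside.
- tray_in (a point): Centre of the tray's inner floor, 4 mm above the table; axes as the tray's.
- board: Fixed wooden bread board, 260 mm (x) by 230 mm (y), 14 mm thick; origin at the centre of its underside.
- roll1: Crusty bread roll, golden brown, 95 mm long (its x axis), 46 mm wide (y), 40 mm high; flat-sided enough to pinch across its width. Origin at the centre of its underside. About 90 g. On the wooden board at the start. Two to four of the four rolls are there; the others are absent.
- roll2: Crusty bread roll, golden brown, 95 mm long (its x axis), 46 mm wide (y), 40 mm high; flat-sided enough to pinch across its width. Origin at the centre of its underside. About 90 g. On the wooden board at the start. Two to four of the four rolls are there; the others are absent.
- roll3: Crusty bread roll, golden brown, 95 mm long (its x axis), 46 mm wide (y), 40 mm high; flat-sided enough to pinch across its width. Origin at the centre of its underside. About 90 g. On the wooden board at the start. Two to four of the four rolls are there; the others are absent.
- roll4: Crusty bread roll, golden brown, 95 mm long (its x axis), 46 mm wide (y), 40 mm high; flat-sided enough to pinch across its width. Origin at the centre of its underside. About 90 g. On the wooden board at the start. Two to four of the four rolls are there; the others are absent.
- mustard: Bystander: yellow mustard jar, 60 mm across, 110 mm high, beyond the tray; origin at its underside. Leave alone.
- oil: Bystander: green oil bottle, 64 mm across, 200 mm high; origin at its underside. Leave alone.
- cup: Bystander: white paper cup, 70 mm across, 85 mm high, beyond the board; origin at its underside. Leave alone.
Things that resemble listed ones, but are neither listed nor needed, are in the scene too. Leave any black look-alike of the roll1 alone. Several things have the shape of the brush; the one meant has the colours described above.

How it is judged:
On the way, in this order (a step that is already met when the one before it is completed fails the run):
1. the brush lies in the blue tray, released (x of brush in the frame of tray_in between -0.06 and 0.06 m and y of brush in the frame of tray_in between -0.046 and 0.046 m and z of brush in the frame of tray_in between -0.01 and 0.02 m and linear speed of brush below 0.03 m/s and contact force between brush and the fingers below 0.1 N), for 0.2 s.
2. all the rolls lie inside the chamber, released (x of roll1 in the frame of warmer_in between -0.105 and 0.105 m and y of roll1 in the frame of warmer_in between -0.092 and 0.092 m and z of roll1 in the frame of warmer_in between -0.01 and 0.045 m and linear speed of each of roll1, roll2, roll3, roll4 below 0.03 m/s and contact force between each of roll1, roll2, roll3, roll4 and the fingers below 0.1 N and x of roll2 in the frame of warmer_in between -0.105 and 0.105 m and y of roll2 in the frame of warmer_in between -0.092 and 0.092 m and z of roll2 in the frame of warmer_in between -0.01 and 0.045 m and x of roll3 in the frame of warmer_in between -0.105 and 0.105 m and y of roll3 in the frame of warmer_in between -0.092 and 0.092 m and z of roll3 in the frame of warmer_in between -0.01 and 0.045 m and x of roll4 in the frame of warmer_in between -0.105 and 0.105 m and y of roll4 in the frame of warmer_in between -0.092 and 0.092 m and z of roll4 in the frame of warmer_in between -0.01 and 0.045 m), for 0.2 s.
3. the lid is pressed shut past its latch (value of joint lid below 0.025 rad), for 0.2 s.
4. both knobs have clicked to on (value of joint each of knob_a, knob_b above 1.1 rad), for 0.2 s.
At the end, for the whole second after the job is handed in: Brush in the tray (origin within 60 mm in x and 46 mm in y of the tray's centre, under 20 mm above its floor); every roll present inside the chamber, on its floor; lid below 0.025 rad; both knobs above 1.1 rad; brush and rolls released and at rest (all of step 1 and all of step 2 and all of step 4 and value of joint lid below 0.025 rad); the robot touches nothing.
It fails at once if a heat knob is turned on while the lid is not shut (value of joint any of knob_a, knob_b above 0.8 rad and value of joint lid above 0.1 rad).
It fails at once if the mustard is moved or tipped (distance of mustard from where it was at the start of the episode above 0.03 m or angle between mustard's own z axis and vertical above 0.35 rad).
It fails at once if the oil is moved or tipped (distance of oil from where it was at the start of the episode above 0.03 m or angle between oil's own z axis and vertical above 0.35 rad).
It fails at once if the cup is moved or tipped (distance of cup from where it was at the start of the episode above 0.03 m or angle between cup's own z axis and vertical above 0.35 rad).
Of roll1, roll2, roll3, roll4 only 2 to 4 are there at a start; the rules pass over those that are not, and their reading is None.
At some moment in a run one of roll1, roll2, roll3, roll4, brush may be knocked a few centimetres aside while the robot is not near it.
Once in a run the grip may slacken for a moment while it holds something.
It also fails if it takes over 210 s, if anything falls off the work surface, if the arm or the gripper's body presses on something with over 40 N, if the wrist force passes 120 N, or if a joint passes its speed limit or range.

## Working session

There is one attempt and no reset: what is moved stays moved. The work goes in short steps, Python scripts to look and compute and a shell command to move; the robot and the scene stay as the last step left them, time stands still between calls to the robot, and variables do not carry over. Pictures are saved under pics/ and viewed, at most 14 in all, crops included, and the job is handed in when it is done.

```bash
mkdir -p pics; ls; python3 - <<'E'
from workcell import sensors, imaging, env
import cv2
s=sensors.get_state(); print(s, env.grip_point_offset)
for n in("scene","top"):
    r=imaging.read_camera(n); cv2.imwrite(f"pics/{n}0.png",r["color"]); print({k:v for k,v in r.items() if k not in("color","z_map")})
E
```

```text
pics
{'clock': 0.0, 'joint_pos': array([1.06141407e+00, 3.14024984e-01, 4.49605056e-02, 1.30360587e+00,
       3.51838321e-05, 1.43120212e+00]), 'qvel': array([-0.00021844, -0.00028546,  0.00055665,  0.00199204, -0.00105884,
       -0.00064817]), 'tau': array([ 1.81649255e-03, -4.80620313e+01,  2.98535156e+01,  1.91199244e-02,
       -3.25666842e-04, -1.18092339e-05]), 'tcp_pos': array([0.20755449, 0.53567431, 0.23038734]), 'orientation': array([-3.15414727e-04,  1.83842302e-01,  9.82955304e-01, -8.82501927e-04]), 'wrist_force': array([-0.13675106, -0.19807107,  0.54144522]), 'ft_torque': array([-0.02553261,  0.01196966,  0.07284108]), 'grip_force': 0.0, 'finger_gap': 0.08552991739128835} 0.0187
{'fx': 397.35597135425894, 'fy': 397.35597135425894, 'cx': 325.49476363158874, 'cy': 200.75597246459668, 'k1': 0.02099059729501381, 'xyz': array([1.15241368, 0.01842925, 0.71684203]), 'rotation': array([-0.2614756 ,  0.62572344,  0.68196919, -0.27389544])}
{'fx': 406.94949768499885, 'fy': 406.94949768499885, 'cx': 324.8420603311871, 'cy': 203.62063720901784, 'k1': -0.0226298159421507, 'xyz': array([ 0.30657939, -0.02370624,  1.0276652 ]), 'rotation': array([ 0.07409225, -0.69728844,  0.70851332, -0.07942322])}
```

View pics/scene0.png

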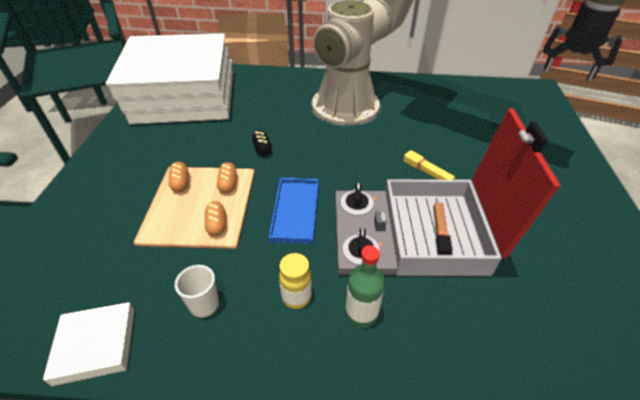

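View pics/top0.png

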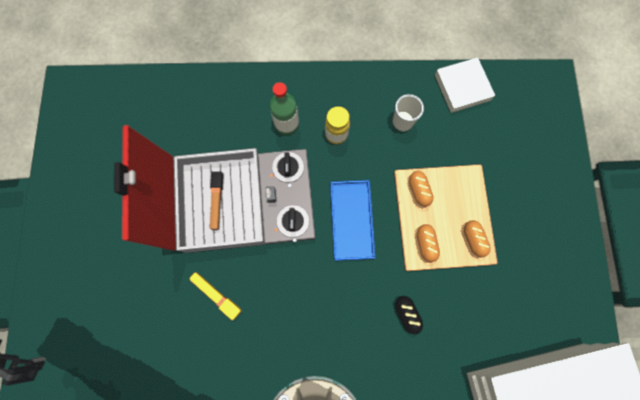

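The scene view shows three golden rolls on the board at about (178,178), (227,178) and (215,217), plus a blue tray, the warmer and three bystanders.

Brush candidates in the top view:
- **(216,200):** in the chamber, with a wooden handle and black head. This fits the description.
- **(215,295):** all yellow, on the table. It's a decoy.

Roll candidates in the top view:
- **(421,188), (428,243), (477,238):** golden, on the board. These are the ones meant.
- **(408,314):** black. It's a decoy.

I'll check with one enlarged crop while measuring.

```bash
cat > h.py <<'E'
import numpy as np, cv2
from scipy.spatial.transform import Rotation as R
from workcell import sensors, imaging
def rot(q): return R.from_quat(np.roll(q,-1))
def rays(r,px):
    p=(np.atleast_2d(px).astype(float)-[r["cx"],r["cy"]])/[r["fx"],r["fy"]]
    u=p.copy()
    for _ in range(10): u=p/(1+r["k1"]*(u**2).sum(1,keepdims=True))
    return rot(r["rotation"]).apply(np.c_[u,np.ones(len(u))])
def plane(r,px,z):
    d=rays(r,px); return r["xyz"]+d*((z-r["xyz"][2])/d[:,2:])
def project(r,P):
    c=rot(r["rotation"]).inv().apply(np.atleast_2d(P)-r["xyz"]); u=c[:,:2]/c[:,2:]
    u=u*(1+r["k1"]*(u**2).sum(1,keepdims=True)); return u*[r["fx"],r["fy"]]+[r["cx"],r["cy"]]
def rect(r,mask,z,lo=60,hi=1e9):
    "contours -> list of (centre xyz, (long,short) m, angle of long axis, centre px)"
    out=[]
    for c in cv2.findContours(mask.astype(np.uint8),cv2.RETR_EXTERNAL,cv2.CHAIN_APPROX_NONE)[0]:
        if not lo<cv2.contourArea(c)<hi: continue
        w=plane(r,c[:,0],z)[:,:2]; o=w.mean(0)
        b=cv2.boxPoints(cv2.minAreaRect(((w-o)*1000).astype(np.float32)))/1000
        e=[b[1]-b[0],b[2]-b[1]]; e.sort(key=lambda v:-np.linalg.norm(v))
        a=np.arctan2(e[0][1],e[0][0]); a=(a+np.pi/2)%np.pi-np.pi/2
        out.append((np.round(b.mean(0)+o,4),np.round([np.linalg.norm(v) for v in e],3),round(a,3),c[:,0].mean(0).round()))
    return out
def hsv(r): return [c.astype(int) for c in cv2.split(cv2.cvtColor(r["color"],cv2.COLOR_BGR2HSV))]
def toolmove(target,yaw=None):
    """shift mm along tool axes now to world TCP target; turn to bring closing line y_tool to yaw (mod pi)"""
    s=sensors.get_state(); q=rot(s["orientation"]); M=q.as_matrix()
    t=0.
    if yaw is not None:
        y=M[:,1]; cur=np.arctan2(y[1],y[0]); t=-((yaw-cur+np.pi/2)%np.pi-np.pi/2)
    print("clock",round(s["clock"],1),"shift",np.round(q.inv().apply(np.array(target)-s["tcp_pos"])*1000,1),"turn",round(t,3),"j6",round(s["joint_pos"][5],2),"toolz",M[:,2].round(3),"yaw",round(np.arctan2(M[1,1],M[0,1]),3))
E
python3 - <<'E'
from h import *
r=imaging.read_camera("top"); H,S,V=hsv(r)
blue=(H>100)&(H<125)&(S>130)&(V>80)
print("tray",rect(r,blue,.018,500))
P=np.indices(H.shape)[::-1]
w=plane(r,P.reshape(2,-1).T,.034).reshape(400,640,3)
roll=(H>4)&(H<17)&(S>140)&(V>60)
roll=cv2.morphologyEx(roll.astype(np.uint8),cv2.MORPH_CLOSE,np.ones((7,7)))
print("rolls/handle",*rect(r,roll,.034,60,1500),sep="\n")
z=r["z_map"]
# world points from depth
d=rays(r,P.reshape(2,-1).T); d=d*z.reshape(-1,1)
W=(r["xyz"]+d).reshape(400,640,3)
g=(S<60)&(W[...,2]>.06)&(W[...,2]<.08); g[:, :170]=0; g[:,340:]=0; g[:145]=0
print("rim", rect(r,g,.07,40)); 
dk=(S<70)&(V>60)&(W[...,2]>.027)&(W[...,2]<.04); dk[:,:255]=0;dk[:,330:]=0;dk[:130]=0;dk[260:]=0
print("deck",rect(r,dk,.034,200))
red=((H<4)|(H>174))&(S>170)&(V>60); red[:, 200:]=0
for n,p in [("roll",(428,243)),("mustard",(338,118)),("oil",(280,90)),("cup",(407,103)),("chfloor",(195,200)),("board",(450,200)),("lidtab",(121,180)),("lidfree",(128,190)),("knob",(287,166)),("knob2",(292,219)),("latch",(270,194)),("brushhead",(217,181)),("handle",(215,210))]: print(n,W[p[1],p[0]].round(3))
c=np.hstack([cv2.resize(r["color"][135:335,170:320],None,fx=2.6,fy=2.6),cv2.resize(r["color"][160:360,380:510],None,fx=2.6,fy=2.6)])
cv2.imwrite("pics/crop0.png",c)
E
```

```text
tray [(array([ 0.4892, -0.1005]), array([0.204, 0.104], dtype=float32), np.float32(0.031), array([352., 220.]))]
rolls/handle
(array([ 0.4238, -0.2844]), array([0.09 , 0.045], dtype=float32), np.float32(0.173), array([428., 243.]))
(array([ 0.4328, -0.4062]), array([0.09 , 0.047], dtype=float32), np.float32(0.314), array([477., 239.]))
(array([0.5198, 0.2402]), array([0.102, 0.02 ], dtype=float32), np.float32(0.009), array([215., 208.]))
(array([ 0.5622, -0.2757]), array([0.091, 0.045], dtype=float32), np.float32(0.283), array([421., 188.]))
rim [(array([0.4832, 0.0487]), array([0.056, 0.014], dtype=float32), np.float32(-0.0), array([291., 219.])), (array([0.5467, 0.1009]), array([0.035, 0.022], dtype=float32), np.float32(0.015), array([270., 193.])), (array([0.6223, 0.06  ]), array([0.057, 0.012], dtype=float32), np.float32(0.005), array([286., 163.])), (array([0.5369, 0.2288]), array([0.234, 0.205], dtype=float32), np.float32(0.089), array([215., 200.]))]
deck [(array([0.55  , 0.0669]), array([0.236, 0.125], dtype=float32), np.float32(0.09), array([285., 196.]))]
roll [ 0.42  -0.278  0.061]
mustard [ 0.721 -0.068  0.111]
oil [0.748 0.064 0.203]
cup [ 0.791 -0.253  0.046]
chfloor [0.544 0.296 0.021]
board [ 0.535 -0.355  0.014]
lidtab [0.52  0.351 0.293]
lidfree [0.507 0.348 0.269]
knob [0.612 0.058 0.078]
knob2 [0.48  0.046 0.078]
latch [0.545 0.1   0.067]
brushhead [0.586 0.236 0.046]
handle [0.512 0.239 0.043]
```

View pics/crop0.png

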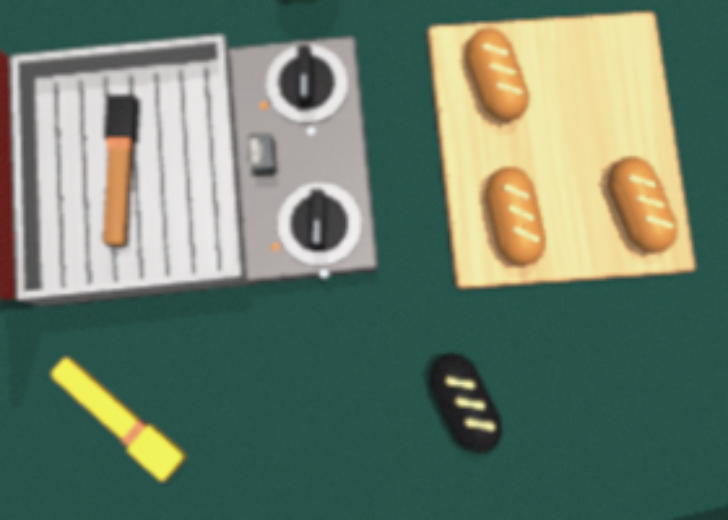

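The crop confirms it: the wooden-handled brush with the black head is in the chamber (crop (118,170)), the yellow brush and black roll are decoys, and there are three golden rolls.

```bash
python3 - <<'E'
from h import *
toolmove([.33,.24,.25],np.pi/2); toolmove([.538,.238,.15],np.pi/2)
r=imaging.read_camera("scene"); H,S,V=hsv(r)
E
```

```text
clock 0.1 shift [-221.  -231.6  -19.1] turn -0.37 j6 1.43 toolz [-0.001 -0.001 -1.   ] yaw 1.201
clock 0.1 shift [-415.7 -158.2   80.7] turn -0.37 j6 1.43 toolz [-0.001 -0.001 -1.   ] yaw 1.201
```

```bash
python3 -m handwheel '[[-221,-232,-19,-0.37,1],[-221,-232,-19,-0.37,1],[-221,-232,-19,-0.37,1],[-221,-232,-19,-0.37,1],[-221,-232,-19,-0.37,1],[-221,-232,-19,-0.37,1],[-221,-232,-19,-0.37,1],[-221,-232,-19,-0.37,1]]' 40; python3 - <<'E'
from h import *
toolmove([.538,.238,.15],np.pi/2)
E
```

```text
clock: 1.0
tcp_pos: [0.331, 0.2376, 0.2506]
orientation: [0.0, 0.002, 1.0, -0.0]
wrist_force: [-0.0, 0.6, -0.2]
finger_gap: 0.0853
grip_force: 0.0
clock 1.0 shift [-206.9    1.5  100.8] turn -0.005 j6 0.43 toolz [ 0.001 -0.    -1.   ] yaw 1.566
```

```bash
python3 -m handwheel '[[-50,0,20,0,1],[-100,0,50,0,1],[-150,0,70,0,1],[-207,1,100,0,1],[-207,1,100,0,1],[-207,1,100,0,1],[-207,1,100,0,1]]'; python3 - <<'E'
from h import *
r=imaging.read_camera("scene"); cv2.imwrite("pics/s1.png",cv2.resize(r["color"][150:300,330:530],None,fx=3,fy=3))
t=imaging.read_camera("top"); H,S,V=hsv(r); m=(H>4)&(H<17)&(S>120); m[:,:400]=0;m[:,500:]=0;m[:180]=0
print(rect(r,m,.031,30)); toolmove([.538,.238,.024],np.pi/2)
E
```

```text
clock: 1.7
tcp_pos: [0.5363, 0.2415, 0.1491]
orientation: [-0.001, -0.0, 1.0, -0.0]
wrist_force: [-1.0, -0.1, 0.9]
finger_gap: 0.0851
grip_force: 0.0
[(array([0.5121, 0.244 ]), array([0.1  , 0.023], dtype=float32), np.float32(-0.021), array([440., 220.]))]
clock 1.8 shift [ -2.1  -3.7 126.7] turn 0.001 j6 0.29 toolz [-0.  0. -1.] yaw 1.572
```

View pics/s1.png

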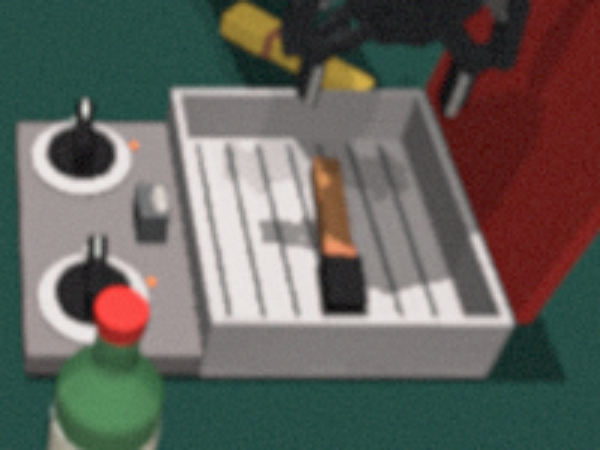

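The fingers straddle the brush handle at crop (330,200), and the brush hasn't moved. Descending and gripping.

```bash
python3 -m handwheel '[[0,-3,50,0,1],[0,-3,90,0,1],[0,-3,115,0,1],[0,-3,125,0,1],[0,-3,125,0,0],[0,-3,125,0,0],[0,-3,125,0,0],[0,-3,125,0,0]]' 40;  python3 -m handwheel '[[0,0,0,0,0],[0,0,0,0,0],[0,0,-40,0,0],[0,0,-80,0,0],[0,0,-120,0,0],[0,0,-120,0,0]]';python3 - <<'E'
from h import *
toolmove([.49,-.10,.15],np.pi/2); toolmove([.49,-.10,.03],np.pi/2)
r=imaging.read_camera("scene"); cv2.imwrite("pics/s2.png",cv2.resize(r["color"][100:300,250:530],None,fx=2,fy=2))
E
```

```text
clock: 2.6
tcp_pos: [0.5383, 0.2385, 0.027]
orientation: [0.001, -0.0, 1.0, 0.0]
wrist_force: [-0.1, 0.0, -0.0]
finger_gap: 0.0282
grip_force: 0.9
clock: 3.2
tcp_pos: [0.5407, 0.2391, 0.1519]
orientation: [0.005, -0.0, 1.0, 0.002]
wrist_force: [0.3, 0.6, -0.5]
finger_gap: 0.0211
grip_force: 40.1
clock 3.2 shift [ 5.080e+01 -3.391e+02  3.000e-01] turn 0.0 j6 0.28 toolz [ 0.011  0.003 -1.   ] yaw 1.571
clock 3.2 shift [  52.1 -339.4  120.3] turn 0.0 j6 0.28 toolz [ 0.011  0.003 -1.   ] yaw 1.571
```

View pics/s2.png

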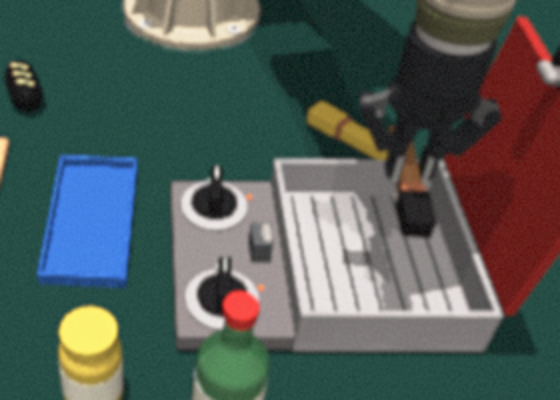

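The brush is held by its handle, with the head at crop (415,210). Carrying it to the tray at crop (85,220).

```bash
python3 -m handwheel '[[10,-40,0,0,0],[20,-90,0,0,0],[30,-140,0,0,0],[40,-190,0,0,0],[50,-240,0,0,0],[51,-290,0,-0.03,0],[51,-339,0,-0.03,0],[51,-339,0,-0.03,0]]' 60; python3 - <<'E'
from h import *
toolmove([.49,-.10,.011],np.pi/2+.03)
r=imaging.read_camera("scene"); cv2.imwrite("pics/s3.png",cv2.resize(r["color"][100:300,200:480],None,fx=2,fy=2))
E
```

```text
clock: 4.05
tcp_pos: [0.4855, -0.1062, 0.144]
orientation: [-0.001, -0.011, 1.0, -0.001]
wrist_force: [0.9, 0.8, -0.4]
finger_gap: 0.0204
grip_force: 64.7
clock 4.0 shift [ -4.8   6.3 133. ] turn -0.007 j6 -0.4 toolz [-0.001 -0.001 -1.   ] yaw 1.594
```

View pics/s3.png

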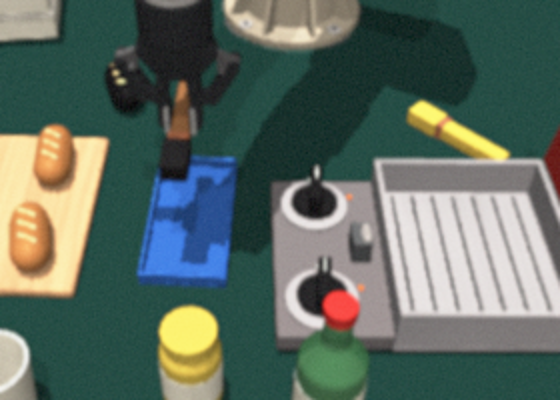

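```bash
python3 -m handwheel '[[-4,6,45,-0.007,0],[-4,6,85,-0.007,0],[-4,6,110,-0.007,0],[-4,6,125,-0.007,0],[-4,6,129,-0.007,0],[-4,6,129,-0.007,0],[-4,6,129,-0.007,0.45],[-4,6,129,-0.007,0.45]]'; python3 -m handwheel '[[0,0,0,0,0.45],[0,0,-10,0,0.45],[0,0,-50,0,0.6],[0,0,-90,0,1],[0,0,-140,0,1],[0,0,-140,0,1]]'; python3 - <<'E'
from h import *
r=imaging.read_camera("scene"); H,S,V=hsv(r); m=(H>4)&(H<17)&(S>120); m[:,:270]=0;m[:,330:]=0
print("brush handle",rect(r,m,.015,30)); cv2.imwrite("pics/s4.png",cv2.resize(r["color"][100:300,100:380],None,fx=2,fy=2))
r=imaging.read_camera("top");H,S,V=hsv(r)
roll=(H>4)&(H<17)&(S>140)&(V>60)
roll=cv2.morphologyEx(roll.astype(np.uint8),cv2.MORPH_CLOSE,np.ones((7,7)))
print("rolls",*rect(r,roll,.034,60,1500),sep="\n")
toolmove([.4238,-.2844,.14],.173+np.pi/2)
E
```

```text
clock: 4.9
tcp_pos: [0.491, -0.095, 0.0174]
orientation: [0.001, -0.019, 1.0, -0.0]
wrist_force: [0.6, -0.1, -0.1]
finger_gap: 0.0386
grip_force: 0.0
clock: 5.5
tcp_pos: [0.4942, -0.0964, 0.1642]
orientation: [0.006, -0.019, 1.0, -0.002]
wrist_force: [1.3, -0.4, -0.6]
finger_gap: 0.0853
grip_force: 0.0
brush handle [(array([ 0.4662, -0.0945]), array([0.098, 0.02 ], dtype=float32), np.float32(0.038), array([298., 200.]))]
rolls
(array([ 0.4238, -0.2845]), array([0.09 , 0.046], dtype=float32), np.float32(0.182), array([428., 243.]))
(array([ 0.4328, -0.4062]), array([0.09 , 0.047], dtype=float32), np.float32(0.305), array([477., 238.]))
(array([ 0.5601, -0.2766]), array([0.086, 0.045], dtype=float32), np.float32(0.263), array([422., 189.]))
clock 5.6 shift [  74.5 -186.3   18.8] turn -0.136 j6 -0.39 toolz [ 0.005 -0.002 -1.   ] yaw 1.608
```

View pics/s4.png

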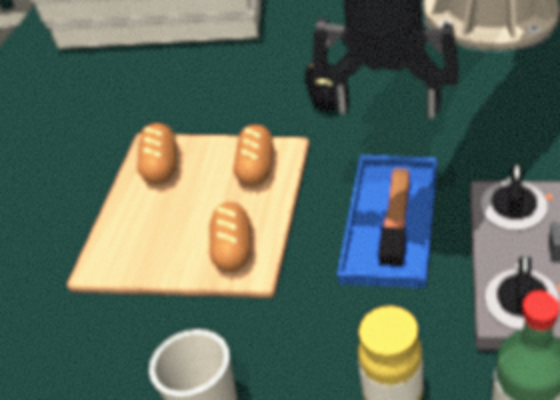

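The brush lies in the tray, released, at crop (397,215), and the three rolls are unmoved. Taking the nearest roll.

```bash
python3 -m handwheel '[[18,-46,5,-0.07,1],[36,-92,10,-0.14,1],[54,-138,15,-0.145,1],[74,-186,50,-0.145,1],[74,-186,85,-0.145,1],[74,-186,85,-0.145,1]]' 60; python3 - <<'E'
from h import *
toolmove([.4238,-.2844,.020],.178+np.pi/2)
E
```

```text
clock: 6.2
tcp_pos: [0.4182, -0.2819, 0.0656]
orientation: [-0.004, -0.089, 0.996, 0.004]
wrist_force: [-1.6, 1.3, -0.1]
finger_gap: 0.0857
grip_force: 0.0
clock 6.2 shift [-5.4 -3.9 45.5] turn 0.0 j6 -0.93 toolz [-0.008  0.008 -1.   ] yaw 1.749
```

```bash
python3 -m handwheel '[[-3,-2,25,0,1],[-3,-2,45,0,1],[-3,-2,48,0,1],[-3,-2,48,0,0],[-3,-2,48,0,0],[-3,-2,48,0,0],[-3,-2,48,0,0]]' 60; python3 -m handwheel '[[0,0,0,0,0],[0,0,-40,0,0],[0,0,-90,0,0],[0,0,-140,0,0],[0,0,-150,0,0],[0,0,-150,0,0]]';python3 - <<'E'
from h import *
toolmove([.4787,.2617,.17],.09+np.pi/2)
E
```

```text
clock: 6.9
tcp_pos: [0.4274, -0.2856, 0.0249]
orientation: [0.001, -0.091, 0.996, -0.001]
wrist_force: [0.6, 0.4, 5.9]
finger_gap: 0.045
grip_force: 62.2
clock: 7.5
tcp_pos: [0.4275, -0.2861, 0.1759]
orientation: [0.002, -0.091, 0.996, -0.002]
wrist_force: [0.5, -0.4, -1.9]
finger_gap: 0.0453
grip_force: 61.7
clock 7.5 shift [-149.6  529.4    4.1] turn 0.092 j6 -0.93 toolz [ 0.004 -0.004 -1.   ] yaw 1.753
```

```bash
python3 -m handwheel '[[-14,48,0,0,0],[-28,96,0,0,0],[-42,144,0,0.02,0],[-56,192,0,0.04,0],[-70,240,0,0.06,0],[-84,290,0,0.09,0],[-98,338,0,0.09,0],[-112,385,0,0.09,0]]'; python3 -m handwheel '[[-12,45,0,0,0],[-25,90,0,0,0],[-38,135,0,0,0],[-38,145,0,0,0],[-38,145,0,0,0],[-38,145,0,0,0]]';python3 - <<'E'
from h import *
toolmove([.4787,.2617,.033],.09+np.pi/2)
E
```

```text
clock: 8.3
tcp_pos: [0.4648, 0.115, 0.171]
orientation: [-0.002, -0.046, 0.999, -0.0]
wrist_force: [1.0, 0.2, -0.6]
finger_gap: 0.0448
grip_force: 61.7
clock: 8.9
tcp_pos: [0.4897, 0.2598, 0.1717]
orientation: [-0.002, -0.046, 0.999, -0.001]
wrist_force: [0.7, 0.6, -1.1]
finger_gap: 0.0454
grip_force: 61.8
clock 8.9 shift [ 10.3   3.1 138.7] turn 0.002 j6 0.25 toolz [-0.003 -0.002 -1.   ] yaw 1.663
```

```bash
python3 -m handwheel '[[7,2,45,0,0],[7,2,85,0,0],[7,2,115,0,0],[7,2,132,0,0],[7,2,138,0,0],[7,2,138,0,0],[7,2,138,0,0.7],[7,2,138,0,0.7]]'; python3 -m handwheel '[[0,0,0,0,0.7],[0,0,-10,0,0.7],[0,0,-50,0,0.75],[0,0,-100,0,1],[0,0,-140,0,1],[0,0,-150,0,1]]';python3 - <<'E'
from h import *
for n in("scene","top"):
    r=imaging.read_camera(n);H,S,V=hsv(r)
    roll=(H>4)&(H<17)&(S>140)&(V>60)
    roll=cv2.morphologyEx(roll.astype(np.uint8),cv2.MORPH_CLOSE,np.ones((7,7)))
    print(n,*rect(r,roll,.034,60,1500),sep="\n")
toolmove([.5622,-.276,.175],.28+np.pi/2)
E
```

```text
clock: 9.7
tcp_pos: [0.4852, 0.2623, 0.0369]
orientation: [0.001, -0.046, 0.999, 0.0]
wrist_force: [1.2, -0.5, -0.1]
finger_gap: 0.0599
grip_force: 0.0
clock: 10.3
tcp_pos: [0.4865, 0.2635, 0.1919]
orientation: [0.005, -0.046, 0.999, 0.002]
wrist_force: [0.6, -0.3, -0.0]
finger_gap: 0.0855
grip_force: 0.0
scene
(array([ 0.5612, -0.2743]), array([0.106, 0.045], dtype=float32), np.float32(0.289), array([215., 218.]))
(array([0.4728, 0.2645]), array([0.103, 0.046], dtype=float32), np.float32(0.043), array([447., 207.]))
(array([ 0.4832, -0.0908]), array([0.092, 0.017], dtype=float32), np.float32(0.043), array([299., 200.]))
(array([ 0.4296, -0.4061]), array([0.115, 0.044], dtype=float32), np.float32(0.318), array([178., 177.]))
(array([-0.5072,  0.8651]), array([0.391, 0.15 ], dtype=float32), np.float32(-0.511), array([565.,  43.]))
(array([-0.5763,  1.1367]), array([0.503, 0.14 ], dtype=float32), np.float32(-0.789), array([623.,  38.]))
(array([-0.5061, -0.7569]), array([0.362, 0.216], dtype=float32), np.float32(-0.761), array([170.,  23.]))
(array([-0.6167, -0.9825]), array([0.157, 0.
[... 312 characters left out ...]
.087, 0.065], dtype=float32), np.float32(0.128), array([277.,   4.]))
(array([-0.7153, -0.5301]), array([0.239, 0.158], dtype=float32), np.float32(-1.44), array([238.,   5.]))
top
(array([ 0.4324, -0.4064]), array([0.091, 0.047], dtype=float32), np.float32(0.299), array([477., 239.]))
(array([ 0.469 , -0.0931]), array([0.1  , 0.018], dtype=float32), np.float32(0.022), array([350., 226.]))
(array([0.4805, 0.263 ]), array([0.087, 0.042], dtype=float32), np.float32(0.051), array([206., 223.]))
(array([ 0.5622, -0.2757]), array([0.091, 0.045], dtype=float32), np.float32(0.281), array([421., 188.]))
clock 10.4 shift [ -26.7 -543.8   12.7] turn -0.187 j6 0.26 toolz [ 0.005  0.002 -1.   ] yaw 1.663
```

```bash
python3 -m handwheel '[[-3,-49,0,0,1],[-6,-98,0,0,1],[-9,-147,0,0,1],[-12,-196,0,0,1],[-15,-245,0,0,1],[-18,-294,0,-0.05,1],[-20,-343,0,-0.1,1],[-22,-390,10,-0.18,1]]'; python3 -m handwheel '[[-7,-45,0,0,1],[-32,-90,10,0,1],[-32,-130,20,0,1],[-32,-156,40,0,1],[-32,-156,70,0,1],[-32,-156,70,0,1]]';python3 - <<'E'
from h import *
toolmove([.5622,-.276,.022],.281+np.pi/2)
E
```

```text
clock: 11.2
tcp_pos: [0.5413, -0.126, 0.1744]
orientation: [-0.0, -0.137, 0.991, 0.0]
wrist_force: [0.5, 0.1, -0.1]
finger_gap: 0.0852
grip_force: 0.0
clock: 11.8
tcp_pos: [0.6104, -0.2644, 0.098]
orientation: [-0.005, -0.135, 0.991, 0.004]
wrist_force: [-0.6, 0.6, -0.3]
finger_gap: 0.0851
grip_force: 0.0
clock 11.8 shift [48.9  1.1 76.5] turn -0.01 j6 -0.8 toolz [-0.01   0.006 -1.   ] yaw 1.841
```

```bash
python3 -m handwheel '[[24,0,0,-0.01,1],[48,1,20,-0.01,1],[48,1,55,-0.01,1],[48,1,74,-0.01,1],[48,1,74,-0.01,1]]'; python3 - <<'E'
from h import *
toolmove([.5622,-.276,.022],.281+np.pi/2)
E
```

```text
clock: 12.3
tcp_pos: [0.5651, -0.2752, 0.0284]
orientation: [-0.003, -0.141, 0.99, 0.002]
wrist_force: [-0.1, -0.4, 0.4]
finger_gap: 0.0855
grip_force: 0.0
clock 12.3 shift [ 3.  -0.   6.5] turn 0.002 j6 -0.86 toolz [-0.006  0.004 -1.   ] yaw 1.854
```

```bash
python3 -m handwheel '[[0,0,0,0,0],[0,0,0,0,0],[0,0,0,0,0],[0,0,0,0,0],[0,0,-40,0,0],[0,0,-90,0,0],[0,0,-140,0,0],[0,0,-150,0,0]]' 60;python3 - <<'E'
from h import *
toolmove([.4855,.186,.17],.09+np.pi/2)
E
```

```text
clock: 13.1
tcp_pos: [0.5709, -0.2795, 0.189]
orientation: [0.004, -0.141, 0.99, -0.004]
wrist_force: [0.2, -0.3, -0.1]
finger_gap: 0.0448
grip_force: 63.0
clock 13.1 shift [-47.6 471.   15.3] turn 0.192 j6 -0.86 toolz [ 0.01  -0.006 -1.   ] yaw 1.853
```

```bash
python3 -m handwheel '[[-5,48,0,0,0],[-10,96,0,0,0],[-15,144,0,0.02,0],[-20,192,0,0.06,0],[-25,240,0,0.1,0],[-30,288,0,0.15,0],[-35,336,0,0.19,0],[-40,384,0,0.19,0]]'; python3 -m handwheel '[[0,45,0,0,0],[0,80,0,0,0],[0,80,0,0,0],[0,80,0,0,0]]';python3 - <<'E'
from h import *
toolmove([.490,.186,.035],.09+np.pi/2)
E
```

```text
clock: 13.9
tcp_pos: [0.4987, 0.1041, 0.1814]
orientation: [0.0, -0.046, 0.999, 0.0]
wrist_force: [1.4, -0.0, -0.3]
finger_gap: 0.0447
grip_force: 62.9
clock: 14.3
tcp_pos: [0.4916, 0.1826, 0.1811]
orientation: [-0.0, -0.047, 0.999, -0.0]
wrist_force: [0.0, -0.5, -1.0]
finger_gap: 0.045
grip_force: 62.9
clock 14.3 shift [  1.3   3.6 146.1] turn 0.005 j6 0.11 toolz [-0. -0. -1.] yaw 1.665
```

```bash
python3 -m handwheel '[[1,3,45,0,0],[1,3,85,0,0],[1,3,120,0,0],[1,3,138,0,0],[1,3,146,0,0],[1,3,146,0,0],[1,3,146,0,0.7],[1,3,146,0,0.7]]'; python3 -m handwheel '[[0,0,0,0,0.7],[0,0,-10,0,0.7],[0,0,-50,0,0.75],[0,0,-100,0,1],[0,0,-140,0,1],[0,0,-150,0,1]]';python3 - <<'E'
from h import *
for n in("top",):
    r=imaging.read_camera(n);H,S,V=hsv(r)
    roll=(H>4)&(H<17)&(S>140)&(V>60)
    roll=cv2.morphologyEx(roll.astype(np.uint8),cv2.MORPH_CLOSE,np.ones((7,7)))
    print(n,*rect(r,roll,.034,60,1500),sep="\n")
toolmove([.4328,-.4064,.175],.305+np.pi/2)
E
```

```text
clock: 15.1
tcp_pos: [0.4916, 0.1836, 0.0359]
orientation: [0.001, -0.045, 0.999, -0.0]
wrist_force: [-0.6, 0.1, 0.1]
finger_gap: 0.0599
grip_force: 0.0
clock: 15.7
tcp_pos: [0.4935, 0.1854, 0.1909]
orientation: [0.004, -0.046, 0.999, 0.001]
wrist_force: [0.9, -0.5, -1.1]
finger_gap: 0.0857
grip_force: 0.0
top
(array([ 0.4328, -0.4062]), array([0.09 , 0.047], dtype=float32), np.float32(0.299), array([477., 239.]))
(array([0.4773, 0.2618]), array([0.077, 0.042], dtype=float32), np.float32(0.111), array([206., 224.]))
(array([ 0.469, -0.093]), array([0.1  , 0.018], dtype=float32), np.float32(0.023), array([350., 226.]))
(array([0.4855, 0.184 ]), array([0.092, 0.042], dtype=float32), np.float32(0.122), array([237., 222.]))
clock 15.8 shift [ 114.8 -583.6   13.8] turn -0.213 j6 0.11 toolz [ 0.008  0.002 -1.   ] yaw 1.663
```

```bash
python3 -m handwheel '[[9,-49,0,0,1],[18,-98,0,0,1],[27,-147,0,0,1],[36,-196,0,0,1],[45,-245,0,0,1],[55,-294,0,0,1],[65,-343,0,0,1],[75,-390,0,0,1]]'; python3 -m handwheel '[[9,-46,0,-0.05,1],[18,-92,0,-0.1,1],[28,-138,0,-0.15,1],[38,-185,0,-0.21,1],[38,-190,30,-0.21,1],[38,-190,60,-0.21,1],[38,-190,60,-0.21,1]]';python3 - <<'E'
from h import *
toolmove([.4328,-.4062,.022],.301+np.pi/2)
E
```

```text
clock: 16.55
tcp_pos: [0.4507, -0.2121, 0.1839]
orientation: [-0.001, -0.046, 0.999, 0.001]
wrist_force: [0.2, -0.2, 0.5]
finger_gap: 0.0856
grip_force: 0.0
clock: 17.25
tcp_pos: [0.4285, -0.4005, 0.1193]
orientation: [-0.003, -0.15, 0.989, 0.005]
wrist_force: [-0.3, -0.2, -0.1]
finger_gap: 0.0854
grip_force: 0.0
clock 17.2 shift [-2.8 -7.7 97.2] turn -0.0 j6 -1.19 toolz [-0.007  0.009 -1.   ] yaw 1.872
```

```bash
python3 -m handwheel '[[0,-5,40,0,1],[0,-5,75,0,1],[0,-5,97,0,1],[0,-5,97,0,1],[0,-5,97,0,0],[0,-5,97,0,0],[0,-5,97,0,0],[0,-5,97,0,0]]' 60; python3 -m handwheel '[[0,0,0,0,0],[0,0,-40,0,0],[0,0,-90,0,0],[0,0,-140,0,0],[0,0,-150,0,0],[0,0,-150,0,0]]';python3 - <<'E'
from h import *
toolmove([.592,.2335,.18],.09+np.pi/2)
E
```

```text
clock: 18.05
tcp_pos: [0.4343, -0.4091, 0.0306]
orientation: [0.001, -0.151, 0.989, -0.002]
wrist_force: [0.4, 0.4, 6.7]
finger_gap: 0.0449
grip_force: 63.4
clock: 18.65
tcp_pos: [0.4344, -0.4093, 0.1818]
orientation: [0.002, -0.151, 0.989, -0.003]
wrist_force: [0.1, -0.5, -0.8]
finger_gap: 0.0447
grip_force: 62.5
clock 18.6 shift [-341.9  566.8   -0.9] turn 0.212 j6 -1.19 toolz [ 0.004 -0.005 -1.   ] yaw 1.873
```

```bash
python3 -m handwheel '[[-24,40,0,0,0],[-48,80,0,0,0],[-72,120,0,0,0],[-96,160,0,0.03,0],[-120,200,0,0.06,0],[-144,240,0,0.1,0],[-168,280,0,0.16,0],[-192,320,0,0.21,0]]'; python3 - <<'E'
from h import *
toolmove([.590,.2335,.18],.09+np.pi/2)
E
```

```text
clock: 19.45
tcp_pos: [0.52, -0.043, 0.1762]
orientation: [-0.002, -0.045, 0.999, 0.0]
wrist_force: [1.1, -0.1, -1.1]
finger_gap: 0.045
grip_force: 62.4
clock 19.4 shift [-94.5 269.2  -3.8] turn -0.0 j6 -0.33 toolz [-0.003  0.001 -1.   ] yaw 1.661
```

```bash
python3 -m handwheel '[[-15,45,-2,0,0],[-30,90,-2,0,0],[-45,135,-2,0,0],[-60,180,-2,0,0],[-75,225,-2,0,0],[-92,265,-2,0,0],[-92,267,-2,0,0],[-92,267,-2,0,0]]'; python3 - <<'E'
from h import *
toolmove([.590,.2335,.038],.09+np.pi/2)
r=imaging.read_camera("scene"); cv2.imwrite("pics/s5.png",cv2.resize(r["color"][120:320,250:530],None,fx=2,fy=2))
E
```

```text
clock: 20.25
tcp_pos: [0.5868, 0.2299, 0.1776]
orientation: [-0.002, -0.047, 0.999, -0.001]
wrist_force: [-0.1, -0.3, -1.7]
finger_gap: 0.0451
grip_force: 62.4
clock 20.2 shift [ -4.1   3.4 139.6] turn 0.005 j6 0.15 toolz [-0.004 -0.001 -1.   ] yaw 1.665
```

View pics/s5.png

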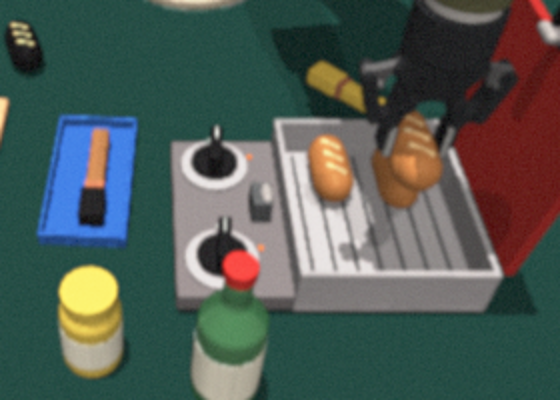

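The third roll is held at crop (415,155), above the other two at (330,165) and (397,180), and there is free floor at (400,250). Lowering it.

```bash
python3 -m handwheel '[[-3,3,45,0,0],[-3,3,85,0,0],[-3,3,115,0,0],[-3,3,132,0,0],[-3,3,138,0,0],[-3,3,138,0,0],[-3,3,138,0,0.75],[-3,3,138,0,0.75]]'; python3 -m handwheel '[[0,0,0,0,0.75],[0,0,-10,0,0.75],[0,0,-50,0,0.8],[0,0,-100,0,0.8],[0,0,-140,0,0.5],[0,0,-190,0,0],[0,0,-230,0,0],[0,0,-230,0,0]]';python3 - <<'E'
from h import *
r=imaging.read_camera("top");H,S,V=hsv(r)
roll=(H>4)&(H<17)&(S>140)&(V>60)
roll=cv2.morphologyEx(roll.astype(np.uint8),cv2.MORPH_CLOSE,np.ones((5,5)))
print(*rect(r,roll,.04,60,1500),sep="\n")
r=imaging.read_camera("scene"); cv2.imwrite("pics/s6.png",r["color"][60:320,300:620].repeat(2,0).repeat(2,1))
toolmove([.53,.28,.35])
E
```

```text
clock: 21.1
tcp_pos: [0.5922, 0.2323, 0.0441]
orientation: [0.002, -0.046, 0.999, 0.0]
wrist_force: [-0.1, 0.6, -0.3]
finger_gap: 0.064
grip_force: 0.0
clock: 21.9
tcp_pos: [0.5934, 0.2332, 0.2811]
orientation: [0.007, -0.046, 0.999, 0.001]
wrist_force: [0.4, 0.2, 0.6]
finger_gap: 0.0101
grip_force: 0.0
(array([ 0.4681, -0.0927]), array([0.1  , 0.018], dtype=float32), np.float32(0.023), array([350., 226.]))
(array([0.481 , 0.1851]), array([0.083, 0.042], dtype=float32), np.float32(0.034), array([236., 223.]))
(array([0.4822, 0.2614]), array([0.088, 0.042], dtype=float32), np.float32(0.051), array([206., 223.]))
(array([0.5918, 0.2318]), array([0.093, 0.042], dtype=float32), np.float32(0.115), array([219., 180.]))
clock 22.0 shift [ 56.7  52.8 -75.5] turn 0.0 j6 0.16 toolz [ 0.004  0.001 -1.   ] yaw 1.663
```

View pics/s6.png

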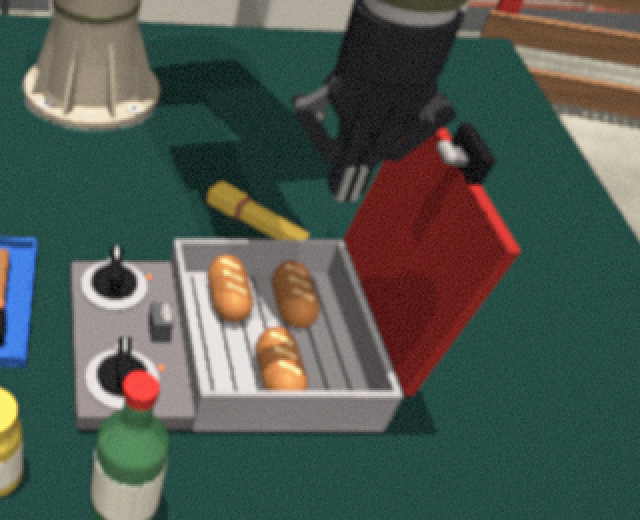

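All three rolls are on the chamber floor, at picture (230,287), (295,293) and (281,360), and the lid leans open with its tab at (470,150). Now I'll go over and behind it.

```bash
python3 -m handwheel '[[0,0,-45,0,0],[0,0,-95,0,0],[0,0,-105,0,0],[28,45,-105,0,0],[57,90,-105,0,0],[57,140,-105,0,0],[57,191,-105,0,0],[57,191,-105,0,0]]'; cat >> h.py <<'E'
def wf():
    s=sensors.get_state(); a=.09; d=s["tcp_pos"][:2]-[.5369,.2288]
    print("warmer frame mm",np.round([1000*(d[0]*np.cos(a)+d[1]*np.sin(a)),1000*(d[1]*np.cos(a)-d[0]*np.sin(a)),1000*s["tcp_pos"][2]],1),"F",s["wrist_force"].round(1),"clock",round(s["clock"],1),"joints",s["joint_pos"].round(2),"toolz",rot(s["orientation"]).as_matrix()[:,2].round(3))
E
python3 -c "
from h import *
wf()"
```

```text
clock: 22.8
tcp_pos: [0.5143, 0.422, 0.3738]
orientation: [-0.002, -0.049, 0.999, -0.0]
wrist_force: [0.4, -0.8, -0.6]
finger_gap: -0.0001
grip_force: 0.0
warmer frame mm [ -5.2 194.5 373.8] F [ 0.4 -0.8 -0.6] clock 22.8 joints [0.57 0.56 0.77 1.79 0.   0.47] toolz [-0.005 -0.001 -1.   ]
```

```bash
python3 -m handwheel '[[-5,0,45,0,0],[-5,0,90,0,0],[-5,0,114,0,0],[-5,0,114,0,0],[-5,-20,114,0,0],[-5,-40,114,0,0],[-5,-60,114,0,0],[-5,-80,114,0,0]]'; python3 -c "
from h import *
wf()
r=imaging.read_camera('scene'); cv2.imwrite('pics/s7.png',r['color'][60:320,300:620].repeat(2,0).repeat(2,1))"
```

```text
clock: 23.6
tcp_pos: [0.5295, 0.338, 0.2654]
orientation: [0.001, -0.046, 0.999, 0.001]
wrist_force: [-0.7, 2.3, -0.3]
finger_gap: -0.0
grip_force: 1.1
warmer frame mm [  2.4 109.4 265.4] F [-0.7  2.3 -0.3] clock 23.6 joints [0.44 0.41 0.27 1.43 0.   0.35] toolz [ 0.002  0.002 -1.   ]
```

View pics/s7.png

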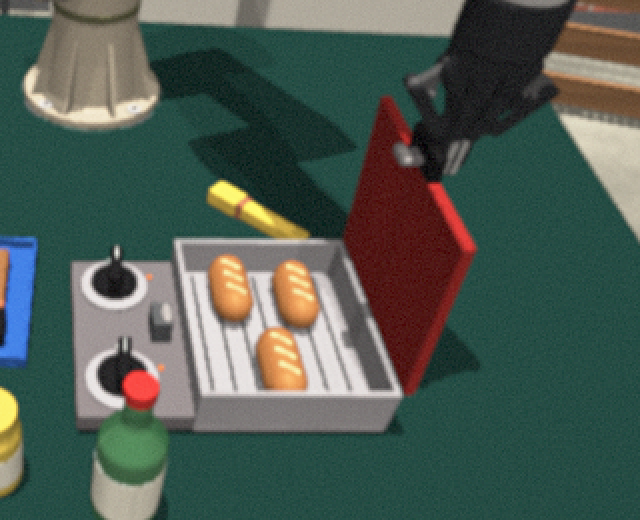

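The closed fingers press on the back of the tab at picture (430,155) and the lid is nearly upright. Following its arc down.

```bash
python3 -m handwheel '[[2,-16,5,0,0],[2,-35,8,0,0],[2,-54,13,0,0],[2,-72,20,0,0],[2,-89,28,0,0],[2,-104,38,0,0],[2,-119,50,0,0],[2,-132,62,0,0]]'; python3 -c "
from h import *
wf()"
```

```text
clock: 24.45
tcp_pos: [0.5403, 0.206, 0.2028]
orientation: [0.001, -0.046, 0.999, 0.0]
wrist_force: [-0.4, 0.4, 1.2]
finger_gap: 0.0001
grip_force: 0.5
warmer frame mm [  1.3 -23.  202.8] F [-0.4  0.4  1.2] clock 24.4 joints [ 0.23  0.33 -0.01  1.24 -0.    0.13] toolz [ 0.003  0.001 -1.   ]
```

```bash
python3 -m handwheel '[[2,-11,16,0,0],[2,-22,32,0,0],[2,-31,48,0,0],[2,-37,61,0,0],[2,-42,74,0,0],[2,-46,84,0,0],[2,-46,84,0,0]]'; python3 -m handwheel '[[0,0,-15,0,0],[0,-25,-15,0,0],[0,-46,-15,0,0],[0,-46,-15,0,0]]'; python3 -c "
from h import *
wf()
r=imaging.read_camera('scene'); cv2.imwrite('pics/s8.png',r['color'][60:320,300:620].repeat(2,0).repeat(2,1))"
```

```text
clock: 25.15
tcp_pos: [0.5411, 0.16, 0.1167]
orientation: [-0.001, -0.046, 0.999, -0.0]
wrist_force: [0.3, 0.4, -0.7]
finger_gap: 0.0001
grip_force: 0.0
clock: 25.55
tcp_pos: [0.5467, 0.1132, 0.1336]
orientation: [0.001, -0.045, 0.999, -0.0]
wrist_force: [-0.9, 0.5, -0.1]
finger_gap: -0.0004
grip_force: 0.0
warmer frame mm [  -0.7 -116.   133.6] F [-0.9  0.5 -0.1] clock 25.6 joints [ 0.06  0.33 -0.18  1.06 -0.   -0.03] toolz [ 0.002 -0.    -1.   ]
```

View pics/s8.png

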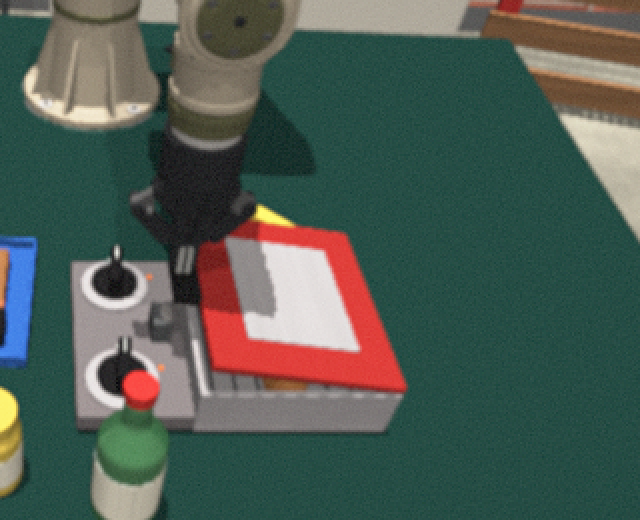

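The lid is nearly down, with the tab at picture (188,285) under the fingers. Pressing it past the latch.

```bash
python3 -m handwheel '[[0,3,15,0,0],[0,3,30,0,0],[0,3,40,0,0],[0,3,46,0,0],[0,3,50,0,0],[0,3,53,0,0],[0,3,55,0,0],[0,3,55,0,0]]'; python3 -c "
from h import *
wf()"
```

```text
clock: 26.4
tcp_pos: [0.5454, 0.1185, 0.0817]
orientation: [0.001, -0.047, 0.999, 0.0]
wrist_force: [-10.3, -0.2, 29.5]
finger_gap: -0.0001
grip_force: 14.7
warmer frame mm [  -1.5 -110.6   81.7] F [-10.3  -0.2  29.5] clock 26.4 joints [ 0.07  0.37 -0.26  0.94  0.   -0.02] toolz [ 0.002  0.001 -1.   ]
```

```bash
python3 -m handwheel '[[0,0,-30,0,0],[0,0,-70,0,0],[30,-30,-80,0,0.3],[66,-62,-80,0.05,0.6],[66,-62,-80,0.09,0.6],[66,-62,-80,0.09,0.6]]'; python3 - <<'E'
from h import *
wf()
r=imaging.read_camera('scene'); cv2.imwrite('pics/s9.png',r['color'][60:320,300:620].repeat(2,0).repeat(2,1))
r=imaging.read_camera('top');P=np.indices((400,640))[::-1].reshape(2,-1).T
W=(r["xyz"]+rays(r,P)*r["z_map"].reshape(-1,1))
a=.09; d=W[:,:2]-[.5369,.2288]; X=d[:,0]*np.cos(a)+d[:,1]*np.sin(a); Y=d[:,1]*np.cos(a)-d[:,0]*np.sin(a)
m=(abs(X-50)<50)&(abs(Y+5)<80)&(W[:,2]<.12)&(W[:,2]>.05)
A=np.c_[Y[m],np.ones(m.sum())]; k=np.linalg.lstsq(A,W[m,2],rcond=None)[0]; print("lid slope",k[0],"z at hinge/free",k[1]+.101*k[0],k[1]-.101*k[0])
toolmove([.4832,.0487,.052],np.pi/2)
E
```

```text
clock: 27.0
tcp_pos: [0.4847, 0.0496, 0.1578]
orientation: [0.0, -0.0, 1.0, 0.0]
wrist_force: [0.4, 0.6, -0.4]
finger_gap: 0.0512
grip_force: 0.0
warmer frame mm [ -68.1 -173.8  157.8] F [ 0.4  0.6 -0.4] clock 27.0 joints [-0.06  0.18 -0.31  1.08  0.   -0.06] toolz [ 0.001  0.001 -1.   ]
lid slope 0.0029330135229969014 z at hinge/free 0.08556701110618364 0.08497454237453828
clock 27.1 shift [  2.9  -1.5 105.7] turn 0.003 j6 -0.07 toolz [ 0.001  0.    -1.   ] yaw 1.574
```

View pics/s9.png

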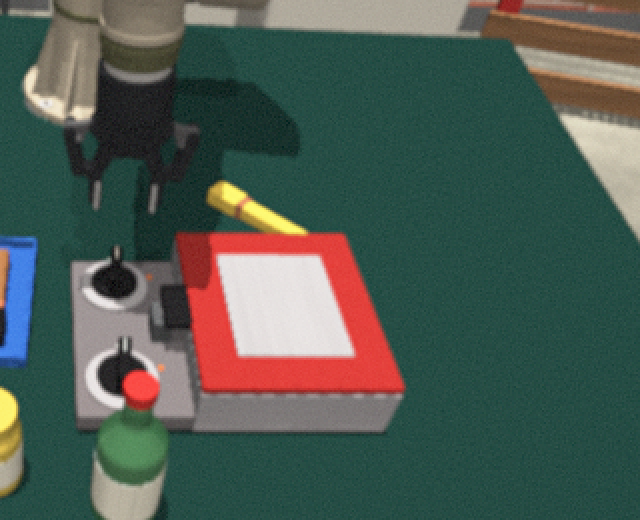

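The lid is flush and shut, with a slope of about 0. Knob A is at picture (115,278), directly below the fingers. Gripping and turning it.

```bash
python3 -m handwheel '[[2,-1,45,0,0.6],[2,-1,85,0,0.6],[2,-1,103,0,0.6],[2,-1,104,0,0.6],[2,-1,104,0,0],[2,-1,104,0,0],[2,-1,104,0,0],[2,-1,104,0,0]]' 60;  python3 -m handwheel '[[0,0,0,0.14,0],[0,0,0,0.28,0],[0,0,0,0.42,0],[0,0,0,0.56,0],[0,0,0,0.7,0],[0,0,0,0.84,0],[0,0,0,0.98,0],[0,0,0,1.1,0]]'; python3 -m handwheel '[[0,0,0,0.03,0],[0,0,0,0.03,0]]'; python3 -c "
from h import *
toolmove([.4832,.0487,.052],np.pi/2-1.13)"
```

```text
clock: 27.9
tcp_pos: [0.4851, 0.0478, 0.055]
orientation: [0.002, -0.001, 1.0, -0.001]
wrist_force: [-0.2, -4.9, 4.2]
finger_gap: 0.0125
grip_force: 61.0
clock: 28.7
tcp_pos: [0.4849, 0.0473, 0.055]
orientation: [0.002, 0.524, 0.851, -0.001]
wrist_force: [-1.0, -6.9, 3.2]
finger_gap: 0.0131
grip_force: 61.2
clock: 28.9
tcp_pos: [0.4849, 0.0473, 0.055]
orientation: [0.002, 0.535, 0.845, -0.001]
wrist_force: [-0.4, -6.4, 3.8]
finger_gap: 0.0128
grip_force: 61.2
clock 28.9 shift [ 2.1 -0.9  3. ] turn 0.0 j6 1.06 toolz [ 0.004 -0.003 -1.   ] yaw 0.441
```

```bash
python3 -m handwheel '[[0,0,0,0,0.6],[0,0,0,0,0.6],[0,0,0,0,0.6],[0,0,-40,0,0.6],[0,0,-85,0,0.6],[0,0,-105,0,0.6]]'; python3 -c "
from h import *
toolmove([.6225,.0605,.16],np.pi/2)"
```

```text
clock: 29.5
tcp_pos: [0.4849, 0.0491, 0.162]
orientation: [0.002, 0.534, 0.845, 0.001]
wrist_force: [0.5, -0.3, -0.6]
finger_gap: 0.0511
grip_force: 0.0
clock 29.5 shift [-48.8 129.1   2.7] turn -1.127 j6 1.06 toolz [ 0.005  0.    -1.   ] yaw 0.444
```

```bash
python3 -m handwheel '[[-12,32,0,-0.14,0.6],[-24,64,0,-0.28,0.6],[-36,96,0,-0.42,0.6],[-48,129,0,-0.56,0.6],[-48,129,0,-0.7,0.6],[-48,129,0,-0.84,0.6],[-48,129,0,-0.98,0.6],[-48,129,0,-1.12,0.6]]'; python3 -c "
from h import *
toolmove([.6223,.0605,.053],np.pi/2)
r=imaging.read_camera('scene'); cv2.imwrite('pics/s10.png',r['color'][140:330,300:460].repeat(3,0).repeat(3,1))"
```

```text
clock: 30.3
tcp_pos: [0.6203, 0.0612, 0.1579]
orientation: [-0.0, 0.001, 1.0, 0.0]
wrist_force: [0.4, -0.2, 0.2]
finger_gap: 0.0512
grip_force: 0.0
clock 30.3 shift [ -2.1  -0.8 104.9] turn -0.002 j6 -0.03 toolz [-0.001  0.001 -1.   ] yaw 1.569
```

View pics/s10.png

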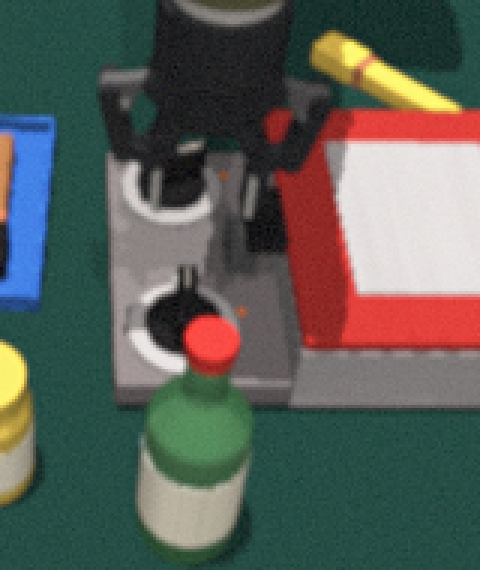

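Knob A's pointer now faces its orange dot at crop (215,160), so it is on. Knob B at (188,300) lies between the fingers and the lid is shut.

```bash
python3 -m handwheel '[[-2,-1,45,0,0.6],[-2,-1,85,0,0.6],[-2,-1,102,0,0.6],[-2,-1,103,0,0.6],[-2,-1,103,0,0],[-2,-1,103,0,0],[-2,-1,103,0,0],[-2,-1,103,0,0]]' 60;  python3 -m handwheel '[[0,0,0,0.14,0],[0,0,0,0.28,0],[0,0,0,0.42,0],[0,0,0,0.56,0],[0,0,0,0.7,0],[0,0,0,0.84,0],[0,0,0,0.98,0],[0,0,0,1.1,0]]'; python3 -m handwheel '[[0,0,0,0.03,0],[0,0,0,0.03,0],[0,0,0,0.03,0.6],[0,0,0,0.03,0.6],[0,0,0,0.03,0.6],[0,0,-40,0.03,0.6],[0,0,-85,0.03,0.6],[0,0,-120,0.03,0.6]]'; python3 -c "
from h import *
toolmove([.40,.0,.25])"
```

```text
clock: 31.15
tcp_pos: [0.6239, 0.06, 0.0574]
orientation: [0.002, 0.004, 1.0, 0.0]
wrist_force: [0.6, 0.2, 5.6]
finger_gap: 0.0128
grip_force: 60.4
clock: 31.95
tcp_pos: [0.6239, 0.0601, 0.0574]
orientation: [0.002, 0.528, 0.849, 0.001]
wrist_force: [-0.6, 1.9, 7.0]
finger_gap: 0.0126
grip_force: 60.6
clock: 32.75
tcp_pos: [0.6226, 0.0597, 0.1773]
orientation: [0.0, 0.539, 0.842, 0.0]
wrist_force: [0.6, -0.7, 0.8]
finger_gap: 0.0513
grip_force: 0.0
clock 32.8 shift [  39.1 -227.   -72.9] turn 0.0 j6 1.11 toolz [ 0.001 -0.    -1.   ] yaw 0.433
```

```bash
python3 -m handwheel '[[0,0,-40,0,0.6],[0,0,-73,0,0.6],[10,-45,-73,0,0.6],[18,-90,-73,0,0.6],[25,-135,-73,0,0.6],[32,-180,-73,0,0.6],[39,-220,-73,0,0.6],[39,-220,-73,0,0.6]]'; python3 - <<'E'
from h import *
r=imaging.read_camera('top'); c=cv2.resize(r['color'][130:280,160:400],None,fx=3,fy=3); cv2.imwrite('pics/t11.png',c)
print(sensors.get_state()["tcp_pos"])
H,S,V=hsv(r)
roll=(H>4)&(H<17)&(S>140)&(V>60)
print(*rect(r,roll,.02,60,1500),sep="\n")
E
```

```text
clock: 33.55
tcp_pos: [0.4011, 0.0028, 0.2481]
orientation: [-0.001, 0.539, 0.842, -0.001]
wrist_force: [1.2, -0.8, -0.1]
finger_gap: 0.0515
grip_force: 0.0
[0.40412941 0.00267915 0.24851672]
(array([ 0.4713, -0.0937]), array([0.102, 0.019], dtype=float32), np.float32(0.023), array([350., 224.]))
```

View pics/t11.png

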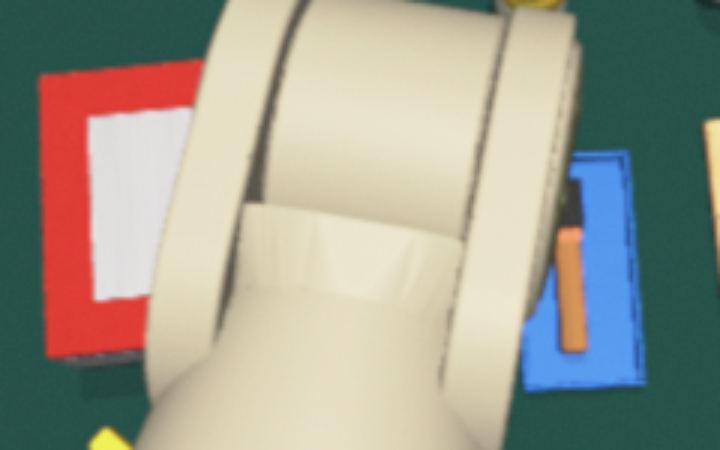

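The arm hides the knobs in this view, while the brush is in the tray at crop (570,290) and the lid is shut. I've used all the allowed pictures, so I'll measure the knob bars numerically from the scene camera.

```bash
python3 - <<'E'
from h import *
r=imaging.read_camera('scene');P=np.indices((400,640))[::-1].reshape(2,-1).T
W=r["xyz"]+rays(r,P)*r["z_map"].reshape(-1,1)
for n,c in(("a",(.4832,.0487)),("b",(.6223,.0605))):
    m=(np.hypot(*(W[:,:2]-c).T)<.032)&(W[:,2]>.058)&(W[:,2]<.085)
    (_,(w,h),_)=b=cv2.minAreaRect((W[m,:2]*1000).astype(np.float32))
    d=W[m,:2]-W[m,:2].mean(0); v=np.linalg.svd(d,full_matrices=False)[2][0]; ang=np.arctan(v[1]/v[0])
    print(n,m.sum(),"box",round(w),round(h),"bar yaw",ang.round(2),"knob cw",((.09-ang)%np.pi).round(2))
H,S,V=hsv(r)
o=(H>3)&(H<16)&(S>110)&(V>120); o[:,:330]=0;o[:,400:]=0;o[:180]=0;o[290:]=0
print(rect(r,o,.034,0,100))
E
```

```text
a 212 box 17 53 bar yaw -1.14 knob cw 1.23
b 259 box 16 53 bar yaw -1.14 knob cw 1.23
[(array([0.6008, 0.1031]), array([0.006, 0.004], dtype=float32), np.float32(-0.014), array([380., 243.])), (array([0.4629, 0.0911]), array([0.007, 0.004], dtype=float32), np.float32(0.641), array([374., 198.]))]
```

Both knobs read about 1.2 rad, which is on. Handing in.

```bash
python3 -c "
from workcell import workorder
print(workorder.hand_in())"
```

```text
the job is handed in; nothing more can be done
None
```

The job is handed in, though the hand-in returned no verdict: the brush is in the blue tray, all three rolls went into the chamber, the lid measured flat and shut, both knobs read about 1.23 rad (on), and I left the cup, mustard jar and oil bottle alone.

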